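Dose the ceramic slugs into the glass dish

ROBOT

A 6-joint arm with a two-finger parallel gripper is mounted at the origin on the work surface. World frame = base frame: x ahead of the robot, y to its left, z up, the work surface at z = 0. Lengths are in m, angles in rad, forces in N, time in s.
With the tool pointing down it reaches from about 0.3 to 0.75 m from the base axis. Payload 8.5 kg.
Tool frame: the origin (TCP) lies at the very end of the fingers, on their centre line; the grasp point (between the pads) lies 19 mm behind it (env.hold_point_z is the distance from the TCP to the grasp point, in m); z points along the fingers, y is the line along which they close (so a half turn about z gives the same grasp; the last joint's range is limited). The gripper opens to 88 mm and grips with 3 to 60 N. Pads are 18 mm wide; open, the fingers measure 123 mm over their backs; the gripper's body (75 mm by 187 mm) begins 45 mm behind the grasp point.
Start: joints at [-1.509, 0.381, 1.297, -0, 1.464, -0.215], TCP at [0.15, -0.529, 0.239] pointing down, gripper open.
Joint ranges: [-3.11, 3.11], [-0.89, 2.33], [0.22, 2.48], [-1.42, 4.56], [0.17, 2.85], [-2.88, 2.88]. Speed limits (rad/s): [2.39, 2.39, 3.14, 3.14, 3.14, 3.14].

INTERFACE

Orientations are given as a 3x3 rotation matrix whose columns are the frame's x, y, z axes.
In Python, from workcell import status, viewer, sign_off, env gives the robot as it stands.
- The arm moves only by the shell command python3 -m handwheel 'ROWS'. ROWS is a JSON object of lists of equal length, an entry for each row: "jaw": the opening, from -1 (shut) to 1 (fully open); "travel": the shift along the tool's x, y, z in mm, a list of three; "dr": the turn, a rotation vector about the tool's x, y, z in rad, a list of three. A call has 1 to 8 rows; each row is the pose to reach, as a shift and turn from the pose commanded when the call began, along the tool's axes at that moment; what a row does not reach only later rows make up. A row lasts 1/10 s, in which the tool goes at most 50 mm and 8.59 degrees, less where a joint would pass 70% of its speed; a pose out of reach is approached as far as the arm can. A call with a gripper value outside its range is refused whole. The fingers move at their own pace and stop on an object; the grip force is fixed at half the most. Time passes only in rows, so rows that repeat a pose let the fingers close. It gives the time, the measured TCP pose, the force, the opening and the grip force at its end, in the units of the state.
- status.get_state(): the state, without advancing time (a new reading comes with each control period).
- viewer.read_camera(name): name is "scene" or "top"; returns a dict with "frame" (420x560x3 uint8, red, green, blue), "K" (3x3 intrinsics, pixels), "k1" (the pictures are not rectified: a ray, as slopes to the right and down, at radius r is drawn at 1 + k1 r^2 times it, then the intrinsics apply), "R" (3x3) and "t" (3): a world point X has camera coordinates R X + t. Camera axes: x right, y down, z forward; pixel columns grow to the right and rows downward; lengths in m; the calibration is good to about 2 mm. A picture is of the moment at which its call begins. There is no depth.
- sign_off(): hands the job in; it is judged then, once.
The state is a dict: "t": time; "qpos": joint angles; "joint_vel": joint speeds; "tau": joint torques, N m; "position": TCP position; "tcp_rot": TCP orientation; "wrist_force": force on the tool from outside, world axes, zero at the start; "moment": the same for the moment, N m; "gripper_width": finger opening in m; "grasp_force": force on a finger pad.
Only numpy, scipy, OpenCV 4.12 (cv2) and the standard library are available. Lean on these libraries where they do the work, as an engineer would, in place of code of your own. Each camera call takes 0.05 s, during which the arm holds its last target. There are 200 camera calls.

TASK

Tip the hinged loading tray up by its bar so that all four ceramic slugs go into the hopper, and lower the tray gently back down to level without letting it drop. Then pull the sprung gate under the hopper out until it presses against its stop, pressing only lightly, without wrenching it, and hold it there for about a second while the slugs fall into the glass dish; let the gate return fully shut. Leave the dish and everything else on the bench where it stands.

Things in the scene. Friction and masses are not known exactly. Their poses are not given: they have to be found in the camera images.
- unit: Sheet-steel dosing unit fixed to the bench: a square hopper on side plates, a slide gate closing its bottom, a glass dish below, a loading tray on its left. Origin on the bench under the hopper's middle; at yaw 0 its x points away from the robot; +y points to its tray, z up. At front right is a closed grey housing (x -45 to -150, y -46 to -74, top 80 mm high).
- hopper_mouth (a point): Middle of the hopper's mouth, 128 mm above the unit's origin. The hopper is an open shaft 64 mm (unit x) by 80 mm (y) inside, walls 4 mm, from 68 mm above the bench up to 128 mm on the tray side (+y), 145 mm at front and back, and 187 mm (guard) on the -y side.
- gate (a joint): Gate opening in m: 0 shut, growing as it is pulled along the unit's -x. A spring in the grey housing always pulls it shut: about 4 N when shut, 8 to 9 N when out, plus 0.8 N friction. The travel ends at a rubber-faced stop inside the housing, set unseen anywhere from 56 to 82 mm, giving 1 mm per 5 N: over 2 N on it counts as at the stop, over 20 N is wrenching.
- gate_bar (a point): Middle of the gate's round steel handle bar, 10 mm thick, 54 mm free length along the unit's y, on two posts in front of the hopper: at x = -100 mm, y = 0 of the unit when shut, 95 mm above the bench; moves with the gate, axes as the unit's. 24 mm free under the bar, 59 mm free between bar and hopper wall.
- tray (a joint): Angle of the loading tray in rad: 0 level (down, at rest), 1.25 its upper stop. It hinges about a line along the unit's x at y = +44 mm, z = 130 mm, on the hopper's left rim; its outer end rises. Only its weight (about 0.22 kg) brings it down. The slugs slide out once it is well past 0.8.
- tray_bar (a point): Middle of the tray's round steel lifting bar, 10 mm thick, 66 mm free length along the hinge line, 156 mm out from the hinge and 12 mm above it when level (200 mm to the unit's +y, 142 mm above the bench); moves and turns with the tray. The tray is 60 mm wide, 112 long, walls 28 high, open towards the hopper; 37 mm free between the bar and its end wall.
- dish: Glass dish, outside 170 x 114 x 40 mm high, walls and floor 5 mm, standing under the unit; origin under its centre, long side along the unit's x. It stays where it is.
- slug0: White ceramic slug, a plain cylinder 22 mm across and 20 mm high, about 20 g, standing loose in the loading tray at the start; origin at the centre of one end face.
- slug1: White ceramic slug, a plain cylinder 22 mm across and 20 mm high, about 20 g, standing loose in the loading tray at the start; origin at the centre of one end face.
- slug2: White ceramic slug, a plain cylinder 22 mm across and 20 mm high, about 20 g, standing loose in the loading tray at the start; origin at the centre of one end face.
- slug3: White ceramic slug, a plain cylinder 22 mm across and 20 mm high, about 20 g, standing loose in the loading tray at the start; origin at the centre of one end face.
- beaker: Bystander, to be left alone: clear glass beaker, 68 mm wide, 85 high, standing beside the unit, 140 to 160 mm to the right of the hopper; origin at the middle of its underside.
- jar: Bystander, to be left alone: closed amber jar, 60 mm wide, 75 high, standing behind the unit; origin at the middle of its underside.
- spatula: Bystander, to be left alone: steel spatula, 190 mm long, lying on the bench in front of and partly under the tray's outer end; origin at the middle of its underside, x along it.
- wash_bottle: Bystander, to be left alone: white wash bottle, 66 mm wide, 170 high, far left; origin at the middle of its underside.
- mug: Bystander, to be left alone: white mug, 80 mm wide, 90 high, far left; origin at the middle of its underside.

How it is judged:
On the way, in this order (a step that is already met when the one before it is completed fails the run):
1. all four slugs lie in the hopper, on the shut gate (x of slug0 in the frame of unit between -0.034 and 0.034 m and y of slug0 in the frame of unit between -0.042 and 0.042 m and z of slug0 in the frame of unit between 0.058 and 0.14 m and x of slug1 in the frame of unit between -0.034 and 0.034 m and y of slug1 in the frame of unit between -0.042 and 0.042 m and z of slug1 in the frame of unit between 0.058 and 0.14 m and x of slug2 in the frame of unit between -0.034 and 0.034 m and y of slug2 in the frame of unit between -0.042 and 0.042 m and z of slug2 in the frame of unit between 0.058 and 0.14 m and x of slug3 in the frame of unit between -0.034 and 0.034 m and y of slug3 in the frame of unit between -0.042 and 0.042 m and z of slug3 in the frame of unit between 0.058 and 0.14 m and value of joint gate below 0.004 m), for 0.2 s.
2. the tray is back down (within 0.06 rad of level), the slugs still in the hopper (value of joint tray below 0.06 rad and x of slug0 in the frame of unit between -0.034 and 0.034 m and y of slug0 in the frame of unit between -0.042 and 0.042 m and z of slug0 in the frame of unit between 0.058 and 0.14 m and x of slug1 in the frame of unit between -0.034 and 0.034 m and y of slug1 in the frame of unit between -0.042 and 0.042 m and z of slug1 in the frame of unit between 0.058 and 0.14 m and x of slug2 in the frame of unit between -0.034 and 0.034 m and y of slug2 in the frame of unit between -0.042 and 0.042 m and z of slug2 in the frame of unit between 0.058 and 0.14 m and x of slug3 in the frame of unit between -0.034 and 0.034 m and y of slug3 in the frame of unit between -0.042 and 0.042 m and z of slug3 in the frame of unit between 0.058 and 0.14 m), for 0.2 s.
3. the gate is held pressed against its stop (more than 2 N) for half a second, the tray down (value of joint tray below 0.06 rad and contact force between gate and unit above 2 N), for 0.5 s.
At the end, for the whole second after the job is handed in: All four slugs lie at rest (under 0.03 m/s) inside the glass dish, the dish within 20 mm of where it stood, the tray within 0.06 rad of level and the gate within 4 mm of shut (x of slug0 in the frame of dish between -0.082 and 0.082 m and y of slug0 in the frame of dish between -0.055 and 0.055 m and z of slug0 in the frame of dish between -0.005 and 0.045 m and linear speed of each of slug0, slug1, slug2, slug3 below 0.03 m/s and x of slug1 in the frame of dish between -0.082 and 0.082 m and y of slug1 in the frame of dish between -0.055 and 0.055 m and z of slug1 in the frame of dish between -0.005 and 0.045 m and x of slug2 in the frame of dish between -0.082 and 0.082 m and y of slug2 in the frame of dish between -0.055 and 0.055 m and z of slug2 in the frame of dish between -0.005 and 0.045 m and x of slug3 in the frame of dish between -0.082 and 0.082 m and y of slug3 in the frame of dish between -0.055 and 0.055 m and z of slug3 in the frame of dish between -0.005 and 0.045 m and value of joint tray below 0.06 rad and value of joint gate below 0.004 m and distance of dish from where it was at the start of the episode below 0.02 m); the robot touches nothing.
It fails at once if the gate is wrenched against its stop with more than 20 N (contact force between gate and unit above 20 N).
It fails at once if the tray is dropped (falls faster than 3 rad/s) (velocity of joint tray below -3 rad/s).
It fails at once if the dish or a bystander is moved more than 30 mm (distance of any of beaker, jar, spatula, wash_bottle, mug, dish from where it was at the start of the episode above 0.03 m).
It also fails if it takes over 64 s, if anything falls off the work surface, if the arm or the gripper's body presses on something with over 40 N, if the wrist force passes 120 N, or if a joint passes its speed limit or range.

## Working session

There is one attempt and no reset: what is moved stays moved. The work goes in short steps, Python scripts to look and compute and a shell command to move; the robot and the scene stay as the last step left them, time stands still between calls to the robot, and variables do not carry over. Pictures are saved under pics/ and viewed, at most 10 in all, crops included, and the job is handed in when it is done.

```bash
ls; mkdir -p pics
python3 - <<'E'
from workcell import status, viewer, env
import cv2, numpy as np
for n in ("scene","top"):
    c=viewer.read_camera(n); cv2.imwrite(f"pics/{n}0.png",c["frame"][:,:,::-1]); print(n,c["K"],c["k1"],c["R"],c["t"])
s=status.get_state(); print(s); print(env.hold_point_z)
E
```

```text
pics
scene [[536.32920962   0.         272.87325349]
 [  0.         536.32920962 201.10896086]
 [  0.           0.           1.        ]] -0.21036135246280876 [[ 0.74601519  0.66589205  0.00700777]
 [ 0.43354123 -0.47766537 -0.76411897]
 [-0.50547338  0.57308251 -0.64503728]] [-0.48451832 -0.13848774  1.56995499]
top [[447.58850145   0.         277.58551062]
 [  0.         447.58850145 206.09769821]
 [  0.           0.           1.        ]] -0.09526123642209443 [[ 1.77310917e-02 -9.99842344e-01  9.46290573e-04]
 [-9.95729372e-01 -1.77438991e-02 -9.05989603e-02]
 [ 9.06014677e-02  6.64169150e-04 -9.95887008e-01]] [0.06728773 0.59256106 1.00114172]
{'t': 0.1, 'qpos': array([-1.50929924e+00,  3.81144913e-01,  1.29815567e+00, -3.77759875e-05,
        1.46361987e+00, -2.15320409e-01]), 'joint_vel': array([ 4.78527361e-04, -1.43696416e-03, -1.43536531e-03, -3.21436572e-06,
       -1.98753919e-03,  8.49474223e-04]), 'tau': array([ 3.79777353e-03, -4.38654685e+01, -2.24912721e+01,  7.15173595e-02,
        3.42414749e-02, -7.29265480e-05]), 'position': array([ 0.15027429, -0.52880728,  0.23820065]), 'tcp_rot': array([[ 9.61928975e-01,  2.73299529e-01, -1.19092279e-04],
       [ 2.73299443e-01, -9.61928097e-01,  1.32297627e-03],
       [ 2.47010582e-04, -1.30515706e-03, -9.99999118e-01]]), 'wrist_force': array([ 0.60025369, -0.32711891, -0.29543997]), 'moment': array([-0.01212454, -0.0261747 , -0.02607706]), 'grasp_force': 0.0, 'gripper_width': 0.0880394734775298}
0.0187
```

View pics/scene0.png

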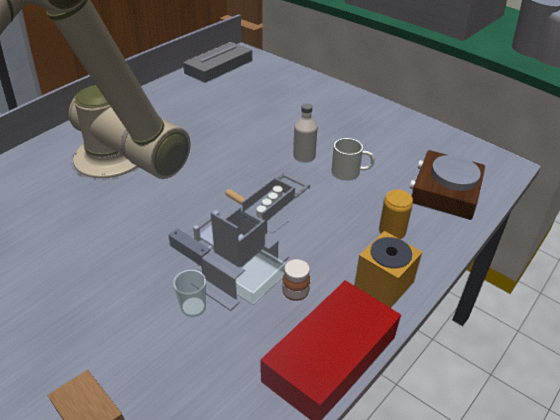

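View pics/top0.png

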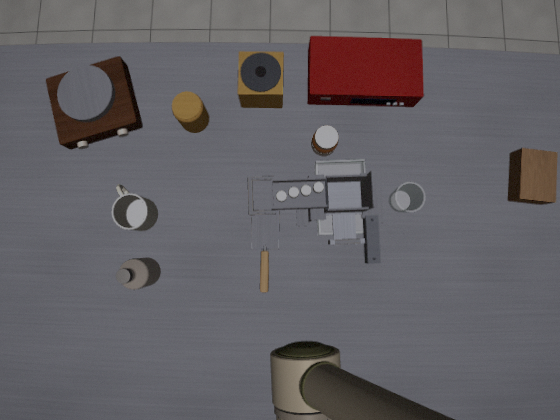

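The scene view shows the unit mid-bench: tray with four slugs at about (270,200), hopper at (240,235), beaker at (190,290). In the top view, the tray bar is near (252,195), the hopper mouth near (345,193), and the gate bar near (347,241). I'll zoom in for precision.

Run:
```python
import cv2
a=cv2.imread("pics/top0.png")[150:270,240:400]; cv2.imwrite("pics/topc.png",cv2.resize(a,None,fx=5,fy=5,interpolation=cv2.INTER_CUBIC))
a=cv2.imread("pics/scene0.png")[165:285,160:320]; cv2.imwrite("pics/scenec.png",cv2.resize(a,None,fx=5,fy=5,interpolation=cv2.INTER_CUBIC))
```

```text
(no output)
```

View pics/topc.png

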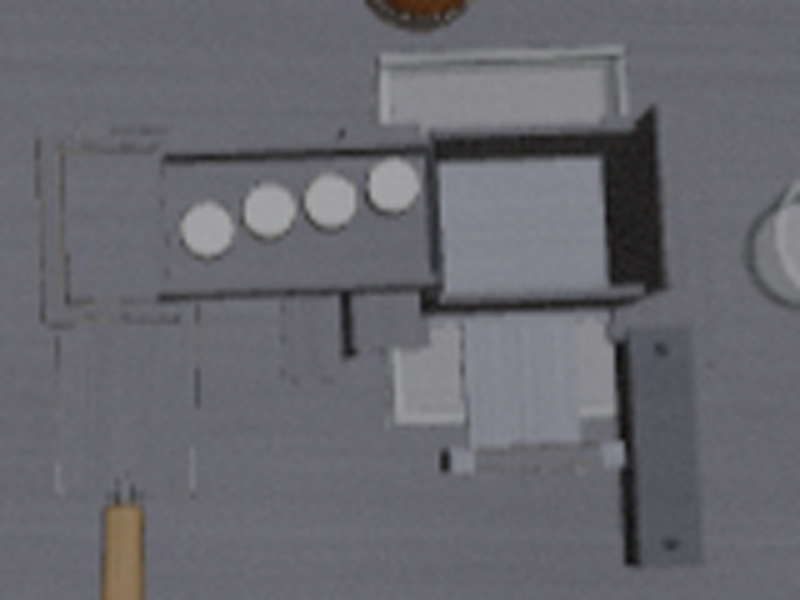

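View pics/scenec.png

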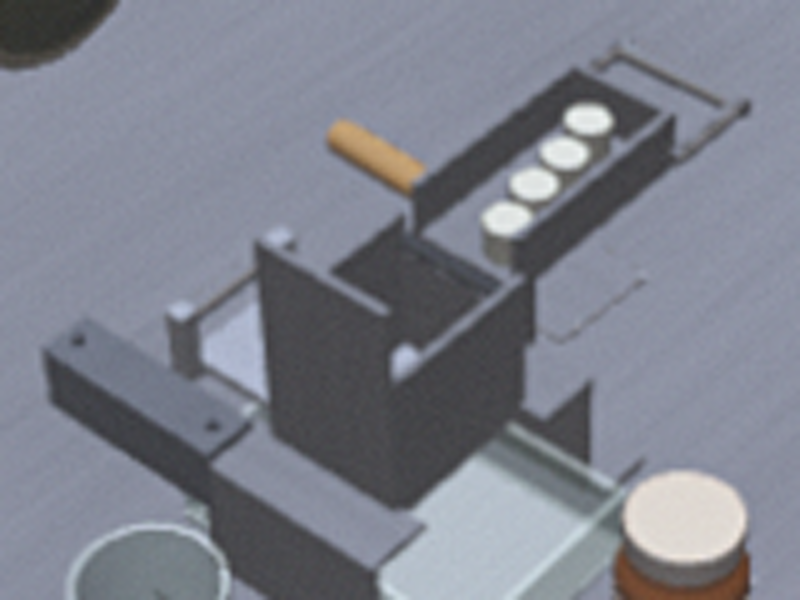

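Top crop (×5, offset (240,150)): tray bar centre about (54,229), gate bar middle about (537,458), housing top corners about (620,330)/(703,562), guard corners (657,107)/(665,290). Scene crop: tray bar middle about (680,78), gate bar about (228,275). I'll fit the unit's pose from these.

```bash
cat > h.py <<'E'
from workcell import status, viewer, env
import numpy as np, cv2
from scipy.optimize import least_squares
def proj(c,X):
    d=np.array([c["k1"],0,0,0,0])
    return cv2.projectPoints(np.asarray(X,float).reshape(-1,3),cv2.Rodrigues(c["R"])[0],c["t"],c["K"],d)[0][:,0]
def U(p,X):
    c,s=np.cos(p[2]),np.sin(p[2]); X=np.asarray(X,float)
    return X@np.array([[c,s,0],[-s,c,0],[0,0,1]])+[p[0],p[1],0]
E
python3 - <<'E'
from h import *
T=[((54,229),(0,.2,.142)),((537,458),(-.1,0,.095)),((657,107),(.036,-.044,.187)),((665,290),(-.036,-.044,.187)),((692,328),(-.045,-.074,.08)),((703,562),(-.15,-.074,.08)),((632,565),(-.15,-.046,.08)),((380,52),(.085,.057,.04)),((625,48),(.085,-.057,.04))]
S=[((680,78),(0,.2,.142)),((228,275),(-.1,0,.095)),((260,240),(-.036,-.044,.187)),((390,315),(.036,-.044,.187))]
ct=viewer.read_camera("top"); cs=viewer.read_camera("scene")
def res(p):
    r=[]
    for L,c,o in((T,ct,(240,150)),(S,cs,(160,165))):
        m=np.array([a for a,_ in L])/5+np.array(o)-.4
        r.append(proj(c,U(p,[b for _,b in L]))-m)
    return np.vstack(r)
f=least_squares(lambda p:res(p).ravel(),[.5,-.1,0],loss="soft_l1"); print(f.x); print(res(f.x).round(1))
for n,X in(("tray",(0,.2,.142)),("hinge",(0,.044,.13)),("gate",(-.1,0,.095))): print(n,U(f.x,[X]).round(4))
E
```

```text
[ 0.61238378 -0.0657123   0.04909669]
[[-0.2 -0.4]
 [-0.5 -0. ]
 [ 1.8 -0.7]
 [ 2.2 -0.7]
 [-0.  -0.3]
 [ 0.1  1.2]
 [ 1.5  1.1]
 [-1.3  1.4]
 [-0.8  0.8]
 [ 1.  -0.4]
 [ 2.   1.3]
 [-0.3 -0.4]
 [-0.  -0.1]]
tray [[0.6026 0.134  0.142 ]]
hinge [[ 0.6102 -0.0218  0.13  ]]
gate [[ 0.5125 -0.0706  0.095 ]]
```

```bash
cat >> h.py <<'E'
from scipy.spatial.transform import Rotation as Ro
P=np.array([0.61238,-0.06571,0.0491])
def go(ux,tilt=0.):
    """rows for TCP at unit coords ux; tilt>0: hand leans toward robot (unit -x), tool x ~ unit x, z down"""
    s=status.get_state(); R=s["tcp_rot"]
    t=U(P,[ux])[0]
    Rt=Ro.from_euler("z",P[2]).as_matrix()@Ro.from_euler("y",-tilt).as_matrix()@np.diag([1,-1,-1.])
    print("travel",(R.T@(t-s["position"])*1000).round(1),"dr",Ro.from_matrix(R.T@Rt).as_rotvec().round(4))
    rep()
def rep():
    s=status.get_state(); Ru=Ro.from_euler("z",P[2]).as_matrix()
    u=Ru.T@(s["position"]-[P[0],P[1],0])*1000
    print("t",round(s["t"],2),"unit mm",u.round(1),"F unit",(Ru.T@s["wrist_force"]).round(2),"w",round(s["gripper_width"],4),"g",round(float(s["grasp_force"]),1))
E
python3 -c "
from h import *
go((0,.2,.26))"
```

```text
travel [ 616.2 -514.1  -21.1] dr [-8.000e-04 -1.000e-04  2.277e-01]
t 0.2 unit mm [-484.3 -440.   238.4] F unit [-0.43 -0.46 -0.39] w 0.0881 g 0.0
```

```bash
python3 -m handwheel '{"jaw":[-0.3,-0.3,-0.3,-0.3,-0.3,-0.3,-0.3,-0.3],"travel":[[30,-25,-21],[70,-58,-21],[108,-90,-21],[146,-122,-21],[184,-154,-21],[222,-186,-21],[260,-218,-21],[298,-250,-21]],"dr":[[0,0,0.1],[0,0,0.228],[0,0,0.228],[0,0,0.228],[0,0,0.228],[0,0,0.228],[0,0,0.228],[0,0,0.228]]}'; python3 -c "
from h import *
go((0,.2,.26))"
```

```text
t: 1.0
position: [0.3693, -0.2053, 0.2599]
tcp_rot: [[0.999, 0.048, 0.0], [0.048, -0.999, -0.0], [0.0, 0.0, -1.0]]
wrist_force: [1.5, -0.7, -0.7]
gripper_width: 0.0314
grasp_force: 0.0
travel [ 2.494e+02 -3.276e+02 -2.000e-01] dr [ 0.0003 -0.0002 -0.0007]
t 1.0 unit mm [-249.7 -127.4  259.9] F unit [ 1.45 -0.74 -0.68] w 0.0314 g 0.0
```

```bash
python3 -m handwheel '{"jaw":[-0.3,-0.3,-0.3,-0.3,-0.3,-0.3,-0.3,-0.3],"travel":[[30,-40,0],[60,-79,0],[90,-118,0],[120,-158,0],[150,-197,0],[180,-236,0],[210,-276,0],[235,-308,0]],"dr":[[0,0,0],[0,0,0],[0,0,0],[0,0,0],[0,0,0],[0,0,0],[0,0,0],[0,0,0]]}'
python3 -m handwheel '{"jaw":[-0.3,-0.3,-0.3,-0.3],"travel":[[14,-20,0],[14,-20,30],[14,-20,50],[14,-20,50]],"dr":[[0,0,0],[0,0,0],[0,0,0],[0,0,0]]}'
python3 - <<'E'
from h import *
go((0,.2,.123))
c=viewer.read_camera("top"); a=c["frame"][:,:,::-1][120:270,180:380]
b=viewer.read_camera("scene")["frame"][:,:,::-1][100:250,180:380]
cv2.imwrite("pics/ab.png",cv2.resize(np.hstack([a,b]),None,fx=2,fy=2,interpolation=cv2.INTER_CUBIC))
s=status.get_state(); print(proj(c,[s["position"]]))
E
```

```text
t: 1.8
position: [0.5892, 0.1145, 0.2594]
tcp_rot: [[0.999, 0.05, -0.0], [0.05, -0.999, 0.0], [-0.0, -0.0, -1.0]]
wrist_force: [0.4, -0.7, -0.2]
gripper_width: 0.0308
grasp_force: 0.0
t: 2.2
position: [0.6002, 0.1328, 0.2068]
tcp_rot: [[0.999, 0.049, -0.006], [0.049, -0.999, -0.0], [-0.006, -0.0, -1.0]]
wrist_force: [0.1, -0.6, -0.3]
gripper_width: 0.0311
grasp_force: 0.0
travel [ 2.9 -1.1 83.8] dr [-0.0002  0.0061  0.    ]
t 2.2 unit mm [ -2.4 198.9 206.8] F unit [ 0.03 -0.58 -0.26] w 0.0311 g 0.0
[[248.83760509 191.41784866]]
```

View pics/ab.png

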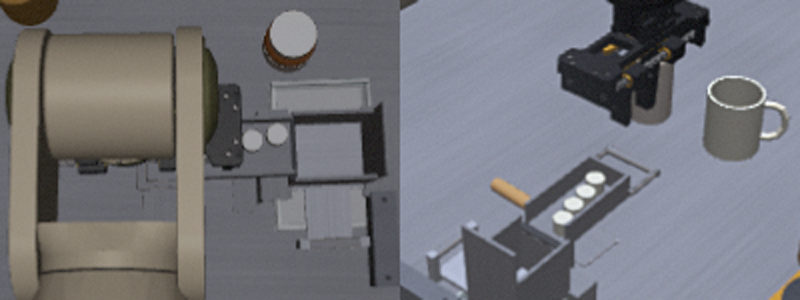

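The body's long side lies along the unit's y. The fingers sit above the tray bar (scene crop: fingers about (635,105), bar about (630,165)), and the path down is clear.

```bash
python3 -m handwheel '{"jaw":[-0.3,-0.3,-0.3,-0.3,-0.3,-0.3],"travel":[[2,-1,20],[3,-1,40],[3,-1,60],[3,-1,75],[3,-1,84],[3,-1,84]],"dr":[[0,0.006,0],[0,0.006,0],[0,0.006,0],[0,0.006,0],[0,0.006,0],[0,0.006,0]]}'
python3 -c "
from h import *
go((0,.2,.123))"
python3 -m handwheel '{"jaw":[-0.6,-0.8,-1,-1,-1,-1],"travel":[[0,0,0],[0,0,0],[0,0,0],[0,0,0],[0,0,0],[0,0,0]],"dr":[[0,0,0],[0,0,0],[0,0,0],[0,0,0],[0,0,0],[0,0,0]]}'
python3 - <<'E'
from h import *
rep()
y0,z0=44,130
r=np.hypot(156,12);a0=np.arctan2(12,156)
for th in np.arange(0,1.26,.1): print(round(th,2), "tool y,z rel:", (-(r*np.cos(a0+th)-156)).round(1), (-(r*np.sin(a0+th)-12)).round(1))
E
```

```text
t: 2.9
position: [0.6044, 0.1336, 0.1258]
tcp_rot: [[0.999, 0.049, 0.006], [0.049, -0.999, 0.0], [0.006, -0.0, -1.0]]
wrist_force: [-0.0, 0.4, -0.0]
gripper_width: 0.0309
grasp_force: 0.0
travel [-1.8 -0.5  2.8] dr [-0.     -0.0058 -0.0006]
t 2.9 unit mm [  1.8 199.5 125.8] F unit [ 0.01  0.38 -0.03] w 0.0309 g 0.0
t: 3.5
position: [0.6047, 0.1335, 0.1266]
tcp_rot: [[0.999, 0.049, 0.008], [0.049, -0.999, -0.0], [0.008, 0.0, -1.0]]
wrist_force: [-0.2, -3.0, 5.9]
gripper_width: 0.0093
grasp_force: 29.9
t 3.5 unit mm [  2.1 199.4 126.6] F unit [-0.38 -2.97  5.93] w 0.0093 g 29.9
0.0 tool y,z rel: -0.0 -0.0
0.1 tool y,z rel: 2.0 -15.5
0.2 tool y,z rel: 5.5 -30.8
0.3 tool y,z rel: 10.5 -45.6
0.4 tool y,z rel: 17.0 -59.8
0.5 tool y,z rel: 24.9 -73.3
0.6 tool y,z rel: 34.0 -86.0
0.7 tool y,z rel: 44.4 -97.7
0.8 tool y,z rel: 55.9 -108.3
0.9 tool y,z rel: 68.4 -117.7
1.0 tool y,z rel: 81.8 -125.8
1.1 tool y,z rel: 95.9 -132.5
1.2 tool y,z rel: 110.7 -137.7
```

```bash
python3 -m handwheel '{"jaw":[-1,-1,-1,-1,-1,-1,-1,-1],"travel":[[0,1,-7.5],[0,2,-15.5],[0,3.5,-23],[0,5.5,-31],[0,8,-38],[0,10.5,-45.5],[0,13.5,-53],[0,17,-60]],"dr":[[0,0,0],[0,0,0],[0,0,0],[0,0,0],[0,0,0],[0,0,0],[0,0,0],[0,0,0]]}'
python3 -c "
from h import *
rep()"
```

```text
t: 4.3
position: [0.6053, 0.1172, 0.1867]
tcp_rot: [[0.999, 0.049, 0.008], [0.049, -0.999, 0.002], [0.008, -0.001, -1.0]]
wrist_force: [5.7, 2.8, -0.8]
gripper_width: 0.0086
grasp_force: 30.0
t 4.3 unit mm [  1.9 183.  186.7] F unit [ 5.84  2.53 -0.78] w 0.0086 g 30.0
```

```bash
python3 -m handwheel '{"jaw":[-1,-1,-1,-1,-1,-1,-1,-1],"travel":[[0,4,-7],[0,8,-13.5],[0,12.5,-20],[0,17,-26],[0,22,-32],[0,27.5,-38],[0,33,-43.5],[0,39,-48.5]],"dr":[[0,0,0],[0,0,0],[0,0,0],[0,0,0],[0,0,0],[0,0,0],[0,0,0],[0,0,0]]}'
python3 -c "
from h import *
rep()"
python3 -m handwheel '{"jaw":[-1,-1,-1,-1,-1,-1,-1,-1],"travel":[[0,6,-5],[0,12.5,-9.5],[0,19,-13.5],[0,26,-17.5],[0,33,-21],[0,40,-24],[0,40,-24],[0,40,-24]],"dr":[[0,0,0],[0,0,0],[0,0,0],[0,0,0],[0,0,0],[0,0,0],[0,0,0],[0,0,0]]}'
python3 - <<'E'
from h import *
rep()
a=viewer.read_camera("top")["frame"][:,:,::-1][120:270,200:400]
b=viewer.read_camera("scene")["frame"][:,:,::-1][140:290,160:360]
cv2.imwrite("pics/ab2.png",cv2.resize(np.hstack([a,b]),None,fx=2,fy=2,interpolation=cv2.INTER_CUBIC))
E
```

```text
t: 5.1
position: [0.6073, 0.0795, 0.2366]
tcp_rot: [[0.999, 0.05, 0.011], [0.05, -0.999, 0.004], [0.011, -0.003, -1.0]]
wrist_force: [6.7, 8.7, 6.0]
gripper_width: 0.0093
grasp_force: 30.0
t 5.1 unit mm [  2.  145.3 236.6] F unit [7.07 8.32 5.99] w 0.0093 g 30.0
t: 5.9
position: [0.6091, 0.0387, 0.2608]
tcp_rot: [[0.999, 0.05, 0.012], [0.05, -0.999, 0.002], [0.012, -0.001, -1.0]]
wrist_force: [6.3, 4.9, 7.3]
gripper_width: 0.0087
grasp_force: 30.0
t 5.9 unit mm [  1.9 104.4 260.8] F unit [6.58 4.57 7.34] w 0.0087 g 30.0
```

View pics/ab2.png

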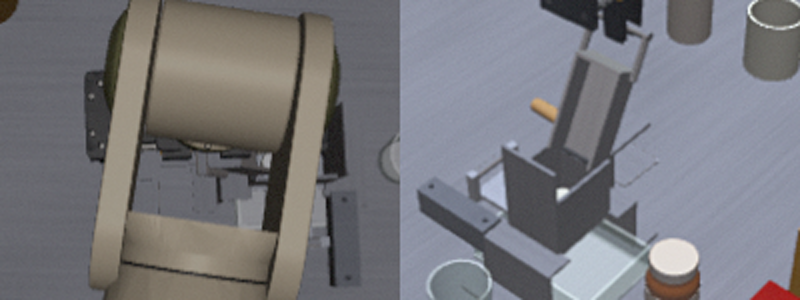

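The tray is tipped to about 1.1 and looks empty (scene crop (600,110)). White slugs show in the hopper at (563,193). I'll tip a little further, hold, then lower along the arc.

```bash
python3 -m handwheel '{"jaw":[-1,-1,-1,-1,-1,-1,-1],"travel":[[0,3.5,-1.5],[0,7,-3],[0,7,-3],[0,7,-3],[0,7,-3],[0,7,-3],[0,7,-3]],"dr":[[0,0,0],[0,0,0],[0,0,0],[0,0,0],[0,0,0],[0,0,0],[0,0,0]]}'
python3 -m handwheel '{"jaw":[-1,-1,-1,-1,-1,-1,-1,-1],"travel":[[0,-7,3],[0,-14.5,6],[0,-21.5,9.5],[0,-28.5,13.5],[0,-35,17.5],[0,-41,22],[0,-47.5,27],[0,-53,32]],"dr":[[0,0,0],[0,0,0],[0,0,0],[0,0,0],[0,0,0],[0,0,0],[0,0,0],[0,0,0]]}'
python3 -m handwheel '{"jaw":[-1,-1,-1,-1,-1,-1,-1,-1],"travel":[[0,-5.5,5.5],[0,-11,11],[0,-16,17],[0,-20.5,23.5],[0,-25,30],[0,-29,36.5],[0,-33,43.5],[0,-36.5,50.5]],"dr":[[0,0,0],[0,0,0],[0,0,0],[0,0,0],[0,0,0],[0,0,0],[0,0,0],[0,0,0]]}'
python3 -m handwheel '{"jaw":[-1,-1,-1,-1,-1,-1,-1],"travel":[[0,-3,7],[0,-6,14.5],[0,-8,22],[0,-10,29.5],[0,-11.5,37],[0,-13,44],[0,-13.5,49]],"dr":[[0,0,0],[0,0,0],[0,0,0],[0,0,0],[0,0,0],[0,0,0],[0,0,0]]}'
python3 - <<'E'
from h import *
go((0,.1994,.1266))
E
```

```text
t: 6.7
position: [0.6094, 0.0318, 0.2635]
tcp_rot: [[0.999, 0.05, 0.011], [0.05, -0.999, 0.002], [0.011, -0.001, -1.0]]
wrist_force: [6.5, 4.2, 6.2]
gripper_width: 0.0085
grasp_force: 30.0
t: 7.5
position: [0.6066, 0.084, 0.2302]
tcp_rot: [[0.999, 0.049, 0.009], [0.049, -0.999, -0.0], [0.009, 0.0, -1.0]]
wrist_force: [6.0, -0.5, 0.4]
gripper_width: 0.0089
grasp_force: 30.0
t: 8.3
position: [0.6045, 0.1205, 0.1781]
tcp_rot: [[0.999, 0.049, 0.006], [0.049, -0.999, -0.0], [0.006, 0.0, -1.0]]
wrist_force: [3.9, -0.4, -0.2]
gripper_width: 0.0089
grasp_force: 30.1
t: 9.0
position: [0.6039, 0.1334, 0.1288]
tcp_rot: [[0.999, 0.049, 0.005], [0.049, -0.999, -0.001], [0.005, 0.001, -1.0]]
wrist_force: [0.1, -4.5, 0.2]
gripper_width: 0.0086
grasp_force: 30.0
travel [-1.3 -0.1  2.2] dr [ 0.0008 -0.0046 -0.0004]
t 9.0 unit mm [  1.3 199.3 128.8] F unit [-0.08 -4.53  0.24] w 0.0086 g 30.0
```

```bash
python3 -m handwheel '{"jaw":[-1,-1,-1,-1],"travel":[[0,0,1.5],[0,0,3],[0,0,3],[0,0,3]],"dr":[[0,0,0],[0,0,0],[0,0,0],[0,0,0]]}'
python3 -m handwheel '{"jaw":[-0.8,-0.5,-0.3,-0.3,-0.3],"travel":[[0,0,0],[0,0,0],[0,0,0],[0,0,0],[0,0,0]],"dr":[[0,0,0],[0,0,0],[0,0,0],[0,0,0],[0,0,0]]}'
python3 -m handwheel '{"jaw":[-0.3,-0.3,-0.3,-0.3,-0.3,-0.3,-0.3,-0.3],"travel":[[0,0,-20],[0,0,-50],[0,0,-90],[0,0,-130],[0,0,-150],[-45,0,-160],[-90,0,-160],[-135,0,-160]],"dr":[[0,0,0],[0,0,0],[0,0,0],[0,0,0],[0,0,0],[0,0,0],[0,0,0],[0,0,0]]}'
python3 -m handwheel '{"jaw":[-0.3,-0.3,-0.3,-0.3],"travel":[[-45,0,0],[-90,0,0],[-120,0,0],[-120,0,0]],"dr":[[0,0,0],[0,0,0],[0,0,0],[0,0,0]]}'
python3 - <<'E'
from h import *
rep()
a=viewer.read_camera("top")["frame"][:,:,::-1][120:270,220:420]
b=viewer.read_camera("scene")["frame"][:,:,::-1][140:290,160:360]
cv2.imwrite("pics/ab3.png",cv2.resize(np.hstack([a,b]),None,fx=2,fy=2,interpolation=cv2.INTER_CUBIC))
E
```

```text
t: 9.4
position: [0.604, 0.1335, 0.1276]
tcp_rot: [[0.999, 0.049, 0.006], [0.049, -0.999, -0.0], [0.006, 0.0, -1.0]]
wrist_force: [-1.2, -4.3, 4.9]
gripper_width: 0.009
grasp_force: 30.0
t: 9.9
position: [0.6042, 0.134, 0.1266]
tcp_rot: [[0.999, 0.049, 0.006], [0.049, -0.999, 0.001], [0.006, -0.0, -1.0]]
wrist_force: [0.7, -0.0, -0.3]
gripper_width: 0.0311
grasp_force: 0.0
t: 10.7
position: [0.4668, 0.1272, 0.2859]
tcp_rot: [[0.999, 0.049, 0.006], [0.049, -0.999, 0.001], [0.006, -0.0, -1.0]]
wrist_force: [0.1, 0.1, 0.8]
gripper_width: 0.0313
grasp_force: 0.0
t: 11.1
position: [0.3457, 0.1216, 0.2857]
tcp_rot: [[0.999, 0.049, 0.007], [0.049, -0.999, 0.001], [0.007, -0.0, -1.0]]
wrist_force: [-0.1, 0.8, -0.7]
gripper_width: 0.0308
grasp_force: 0.0
t 11.1 unit mm [-257.1  200.1  285.7] F unit [-0.04  0.76 -0.75] w 0.0308 g 0.0
```

View pics/ab3.png

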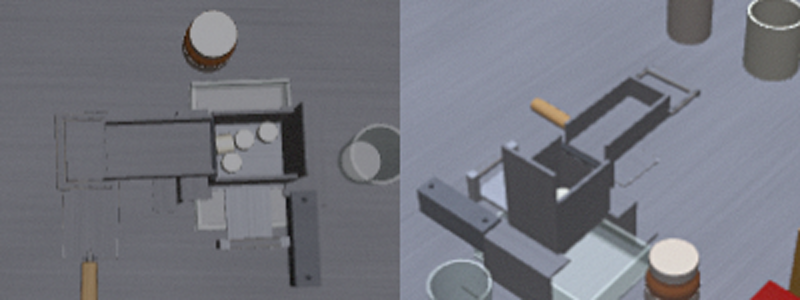

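All four slugs are in the hopper (left half, around (220–268,130–163)) and the tray is level and empty. Next is the gate: hook its bar from behind with shut fingers, hand leaning towards the robot.

```bash
python3 -c "
from h import *
go((-.066,0,.2),.4)"
```

```text
travel [187.4 199.8  87. ] dr [-1.000e-04  3.925e-01 -3.000e-04]
t 11.2 unit mm [-254.   199.8  285.6] F unit [-0.06 -1.06 -0.53] w 0.0309 g 0.0
```

```bash
python3 -m handwheel '{"jaw":[-1,-1,-1,-1,-1,-1,-1,-1],"travel":[[28,30,12],[56,60,25],[84,90,38],[112,120,50],[140,150,63],[168,180,75],[187,200,86],[187,200,86]],"dr":[[0,0.07,0],[0,0.14,0],[0,0.21,0],[0,0.28,0],[0,0.35,0],[0,0.39,0],[0,0.39,0],[0,0.39,0]]}' | head -2
python3 - <<'E'
from h import *
go((-.066,0,.076),.4)
E
```

```text
t: 12.0
position: [0.5479, -0.0721, 0.198]
travel [-47.9  -3.1 112.2] dr [ 0.0001  0.0064 -0.0033]
t 12.0 unit mm [-64.8  -3.2 198. ] F unit [-0.17  1.03  0.02] w 0.0004 g 0.0
```

```bash
python3 -m handwheel '{"jaw":[-1,-1,-1,-1,-1,-1,-1],"travel":[[-9,-2,20],[-18,-3,40],[-26,-3,60],[-34,-3,80],[-42,-3,98],[-47,-3,111],[-47,-3,111]],"dr":[[0,0,0],[0,0,0],[0,0,0],[0,0,0],[0,0,0],[0,0,0],[0,0,0]]}' | head -2
python3 - <<'E'
from h import *
rep()
a=viewer.read_camera("top")["frame"][:,:,::-1][120:270,220:420]
b=viewer.read_camera("scene")["frame"][:,:,::-1][140:290,160:360]
cv2.imwrite("pics/ab4.png",cv2.resize(np.hstack([a,b]),None,fx=2,fy=2,interpolation=cv2.INTER_CUBIC))
s=status.get_state(); print(s["tcp_rot"].T@Ro.from_euler("z",P[2]).as_matrix()@[-1,0,0])
E
```

```text
t: 12.7
position: [0.5446, -0.0657, 0.0781]
t 12.7 unit mm [-67.7   3.3  78.1] F unit [-0.24 -0.47 -0.66] w 0.0006 g 0.0
[-9.22576894e-01 -6.46472641e-05 -3.85813257e-01]
```

View pics/ab4.png

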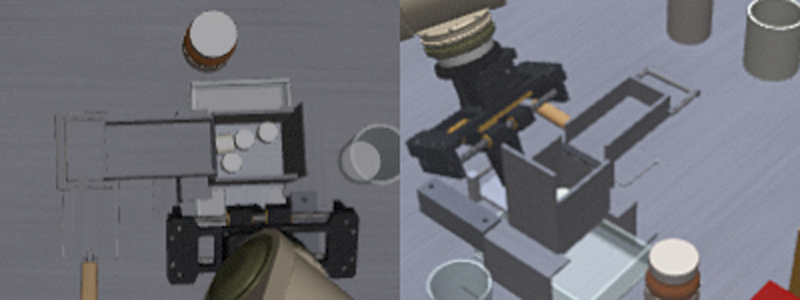

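The fingers stand behind the gate bar, with no contact force and the slugs unmoved. Pulling along unit −x is (−0.923, 0, −0.386) in tool axes.

```bash
python3 -m handwheel '{"jaw":[-1,-1,-1,-1,-1,-1],"travel":[[-4.6,0,-1.9],[-9.2,0,-3.9],[-13.8,0,-5.8],[-18.4,0,-7.7],[-18.4,0,-7.7],[-18.4,0,-7.7]],"dr":[[0,0,0],[0,0,0],[0,0,0],[0,0,0],[0,0,0],[0,0,0]]}' >/dev/null
python3 -c "
from h import *
rep()"
python3 -m handwheel '{"jaw":[-1,-1,-1,-1,-1,-1,-1],"travel":[[-5.5,0,-2.3],[-11,0,-4.6],[-16.5,0,-6.9],[-22,0,-9.2],[-27.7,0,-11.6],[-27.7,0,-11.6],[-27.7,0,-11.6]],"dr":[[0,0,0],[0,0,0],[0,0,0],[0,0,0],[0,0,0],[0,0,0],[0,0,0]]}' >/dev/null
python3 -c "
from h import *
rep()"
```

```text
t 13.4 unit mm [-86.9   2.5  80.5] F unit [2.74 2.5  3.76] w 0.0004 g 2.2
t 14.1 unit mm [-116.7    2.4   80.5] F unit [5.11 1.23 2.64] w 0.0006 g 2.9
```

```bash
cat > chk.py <<'E'
from h import *
import sys
rep(); s=status.get_state(); sys.exit(int((Ro.from_euler("z",P[2]).as_matrix().T@s["wrist_force"])[0]>10.8))
E
python3 -m handwheel '{"jaw":[-1,-1,-1,-1,-1,-1],"travel":[[-3.7,0,-1.5],[-7.4,0,-3.1],[-11,0,-4.6],[-11,0,-4.6],[-11,0,-4.6],[-11,0,-4.6]],"dr":[[0,0,0],[0,0,0],[0,0,0],[0,0,0],[0,0,0],[0,0,0]]}' >/dev/null
python3 chk.py && python3 -m handwheel '{"jaw":[-1,-1,-1],"travel":[[-0.9,0,-0.4],[-1.8,0,-0.8],[-1.8,0,-0.8]],"dr":[[0,0,0],[0,0,0],[0,0,0]]}' >/dev/null && 
python3 chk.py && python3 -m handwheel '{"jaw":[-1,-1,-1],"travel":[[-0.9,0,-0.4],[-1.8,0,-0.8],[-1.8,0,-0.8]],"dr":[[0,0,0],[0,0,0],[0,0,0]]}' >/dev/null && 
python3 chk.py && python3 -m handwheel '{"jaw":[-1,-1,-1],"travel":[[-0.9,0,-0.4],[-1.8,0,-0.8],[-1.8,0,-0.8]],"dr":[[0,0,0],[0,0,0],[0,0,0]]}' >/dev/null && python3 chk.py
```

```text
t 14.7 unit mm [-128.4    2.3   80.5] F unit [6.99 2.13 3.09] w 0.0007 g 3.2
t 15.0 unit mm [-130.3    2.3   80.5] F unit [7.51 2.44 1.83] w 0.0003 g 3.5
t 15.3 unit mm [-132.2    2.3   80.5] F unit [7.33 2.29 1.55] w 0.0005 g 3.5
t 15.6 unit mm [-134.2    2.3   80.5] F unit [6.53 1.61 0.95] w 0.0004 g 3.5
```

```bash
python3 -m handwheel '{"jaw":[-1,-1,-1],"travel":[[-0.7,0,-0.3],[-1.4,0,-0.6],[-1.4,0,-0.6]],"dr":[[0,0,0],[0,0,0],[0,0,0]]}' >/dev/null && 
python3 chk.py && python3 -m handwheel '{"jaw":[-1,-1,-1],"travel":[[-0.7,0,-0.3],[-1.4,0,-0.6],[-1.4,0,-0.6]],"dr":[[0,0,0],[0,0,0],[0,0,0]]}' >/dev/null && 
python3 chk.py && python3 -m handwheel '{"jaw":[-1,-1,-1],"travel":[[-0.7,0,-0.3],[-1.4,0,-0.6],[-1.4,0,-0.6]],"dr":[[0,0,0],[0,0,0],[0,0,0]]}' >/dev/null && 
python3 chk.py && python3 -m handwheel '{"jaw":[-1,-1,-1],"travel":[[-0.7,0,-0.3],[-1.4,0,-0.6],[-1.4,0,-0.6]],"dr":[[0,0,0],[0,0,0],[0,0,0]]}' >/dev/null && 
python3 chk.py && python3 -m handwheel '{"jaw":[-1,-1,-1],"travel":[[-0.7,0,-0.3],[-1.4,0,-0.6],[-1.4,0,-0.6]],"dr":[[0,0,0],[0,0,0],[0,0,0]]}' >/dev/null && 
python3 chk.py && python3 -m handwheel '{"jaw":[-1,-1,-1],"travel":[[-0.7,0,-0.3],[-1.4,0,-0.6],[-1.4,0,-0.6]],"dr":[[0,0,0],[0,0,0],[0,0,0]]}' >/dev/null && 
python3 chk.py
```

```text
t 15.9 unit mm [-135.8    2.3   80.5] F unit [7.49 1.99 0.44] w 0.0006 g 3.5
t 16.2 unit mm [-137.3    2.3   80.6] F unit [7.1  2.68 0.71] w 0.0002 g 3.5
t 16.5 unit mm [-138.6    2.2   80.6] F unit [ 9.59  2.37 -1.14] w 0.0001 g 4.2
t 16.8 unit mm [-138.9    1.9   81.1] F unit [17.08  4.81 -3.05] w 0.0005 g 7.4
```

Stop felt: the TCP stalled at about 61 mm of opening and the force jumped from about 8 to 17 N, so roughly 8 N on the stop. Holding.

```bash
python3 -m handwheel '{"jaw":[-1,-1,-1,-1,-1,-1],"travel":[[0,0,0],[0,0,0],[0,0,0],[0,0,0],[0,0,0],[0,0,0]],"dr":[[0,0,0],[0,0,0],[0,0,0],[0,0,0],[0,0,0],[0,0,0]]}' >/dev/null; python3 chk.py
python3 -m handwheel '{"jaw":[-1,-1,-1,-1,-1,-1],"travel":[[0,0,0],[0,0,0],[0,0,0],[0,0,0],[0,0,0],[0,0,0]],"dr":[[0,0,0],[0,0,0],[0,0,0],[0,0,0],[0,0,0],[0,0,0]]}' >/dev/null
python3 - <<'E'
from h import *
rep()
a=viewer.read_camera("top")["frame"][:,:,::-1][120:270,220:420]
b=viewer.read_camera("scene")["frame"][:,:,::-1][140:290,160:360]
cv2.imwrite("pics/ab5.png",cv2.resize(np.hstack([a,b]),None,fx=2,fy=2,interpolation=cv2.INTER_CUBIC))
E
```

```text
t 17.4 unit mm [-138.9    1.8   81.1] F unit [17.11  4.73 -3.82] w 0.0006 g 7.3
t 18.0 unit mm [-138.9    1.9   81.1] F unit [17.07  4.34 -3.31] w 0.0006 g 7.3
```

View pics/ab5.png

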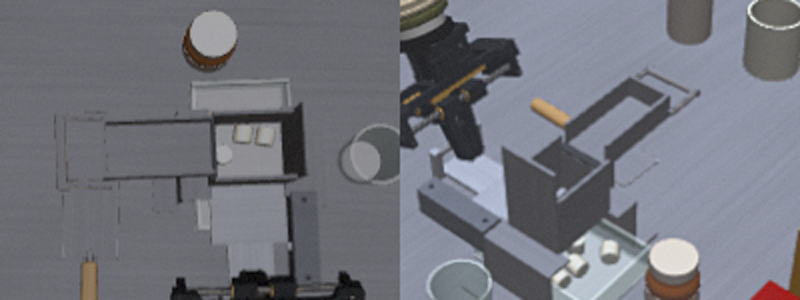

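Slugs lie in the dish (scene crop (575,245), (575,265), (562,280), (609,250)) and the hopper is empty. I'll guide the gate back.

```bash
python3 -m handwheel '{"jaw":[-1,-1,-1,-1,-1,-1,-1,-1],"travel":[[4.6,0,1.9],[9.2,0,3.9],[13.8,0,5.8],[18.4,0,7.7],[23,0,9.6],[27.7,0,11.6],[32.3,0,13.5],[37,0,15.4]],"dr":[[0,0,0],[0,0,0],[0,0,0],[0,0,0],[0,0,0],[0,0,0],[0,0,0],[0,0,0]]}' >/dev/null
python3 -m handwheel '{"jaw":[-1,-1,-1,-1,-1,-1,-1,-1],"travel":[[4.6,0,1.9],[9.2,0,3.9],[13.8,0,5.8],[18.4,0,7.7],[22,0,9.2],[26,0,10.8],[28.5,0,11.9],[28.5,0,11.9]],"dr":[[0,0,0],[0,0,0],[0,0,0],[0,0,0],[0,0,0],[0,0,0],[0,0,0],[0,0,0]]}' >/dev/null
python3 -c "
from h import *
go((-.066,0,.2),.4)"
```

```text
travel [  50.4    2.8 -109.4] dr [-0.0006  0.0052 -0.0002]
t 19.7 unit mm [-70.5   2.9  79.6] F unit [ 0.16  0.26 -0.03] w 0.0004 g 0.0
```

```bash
python3 -m handwheel '{"jaw":[-1,-1,-1,-1,-1,-1,-1],"travel":[[8,0,-20],[17,0,-40],[25,0,-60],[33,0,-80],[42,0,-100],[48,0,-118],[48,0,-118]],"dr":[[0,0,0],[0,0,0],[0,0,0],[0,0,0],[0,0,0],[0,0,0],[0,0,0]]}' >/dev/null
python3 -m handwheel '{"jaw":[-1,-1,-1,-1,-1,-1,-1,-1],"travel":[[-37,0,-15],[-74,0,-31],[-111,0,-46],[-148,0,-62],[-184,0,-77],[-184,0,-77],[-184,0,-77],[-184,0,-77]],"dr":[[0,0,0],[0,0,0],[0,0,0],[0,0,0],[0,0,0],[0,0,0],[0,0,0],[0,0,0]]}' >/dev/null
python3 - <<'E'
from h import *
rep()
ct=viewer.read_camera("top")
a=ct["frame"][:,:,::-1][120:270,220:420]
b=viewer.read_camera("scene")["frame"][:,:,::-1][140:290,160:360]
cv2.imwrite("pics/ab6.png",cv2.resize(np.hstack([a,b]),None,fx=2,fy=2,interpolation=cv2.INTER_CUBIC))
E
```

```text
t 21.2 unit mm [-270.4    2.6  207.3] F unit [ 0.13 -0.26 -0.47] w 0.0004 g 0.0
```

View pics/ab6.png

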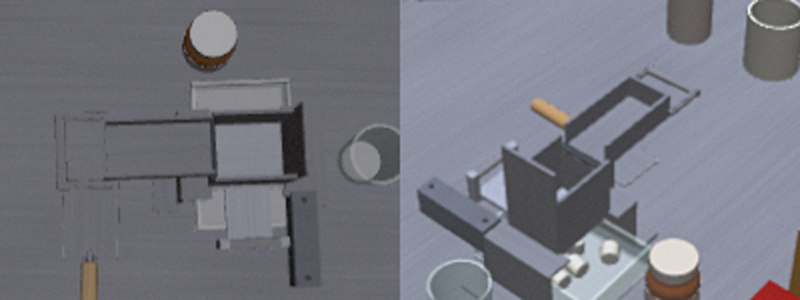

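The gate is shut (bar back at (253,243), same as before), the hopper is empty, the tray is level, the slugs are in the dish and everything else is unmoved. Handing in.

```bash
python3 -c "
from workcell import sign_off
print(sign_off())"
```

```text
the job is handed in; nothing more can be done
None
```

The job is handed in: all four slugs are in the dish, the tray is lowered to level, the gate was held on its stop at about 8 N for just over a second and is shut again, and nothing else looks moved in the last pictures; the sign-off returned no verdict.

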